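# Prop open the spares chest

### The arm

A 6-joint arm with a two-finger parallel gripper is mounted at the origin on the work surface. World frame = base frame: x ahead of the robot, y to its left, z up, the work surface at z = 0. Lengths are in m, angles in rad, forces in N, time in s.
With the tool pointing down it reaches from about 0.25 to 0.725 m from the base axis. Payload 4 kg.
Tool frame: the origin (TCP) lies between the finger pads; the fingertips stand 11 mm ahead of it and the grasp point (between the pads) lies 8 mm behind it (bot.tip_extent is the distance from the TCP to the fingertips, in m); z points along the fingers, y is the line along which they close (so a half turn about z gives the same grasp; the last joint's range is limited). The gripper opens to 85 mm and grips with 20 to 120 N. Pads are 22 mm wide; open, the fingers measure 114 mm over their backs; the gripper's body (76 mm by 85 mm) begins 54 mm behind the grasp point. The pads swing forward as they close: fully open they stand 13 mm farther back than shut.
Start: joints at [-1.239, 0.241, 0.005, 1.335, 0, 1.571], TCP at [0.163, -0.473, 0.213] pointing down, gripper open.
Joint ranges: [-2.72, 2.72], [-1.05, 1.87], [-1.09, 1.28], [-1.99, 2.15], [-1.42, 1.44], [-3.14, 3.14]. Speed limits (rad/s): [2.79, 2.79, 3.14, 3.14, 3.14, 3.14].

### API

Orientations are given as a unit quaternion [x, y, z, w].
In Python, from workcell import bot gives the robot as it stands. The module is installed in compiled form; this text tells all that it offers.
- The arm moves only by the tool drive_tool, never from a script. Its argument "rows" is a list of rows, each an object of numbers: "dx", "dy", "dz": the shift along the tool's x, y, z in units of 50 mm (1.0 is 50 mm); "wx", "wy", "wz": the turn, a rotation vector about the tool's x, y, z in units of 5 degrees (1.0 is 5 degrees); "hand": the finger opening in mm, from 0 to 85.4. A call has 1 to 20 rows; each row is the pose to reach, as a shift and turn from the pose commanded when the call began, along the tool's axes at that moment; what a row does not reach only later rows make up. A row lasts 1/10 s, in which the tool goes at most 50 mm and 8.59 degrees, less where a joint would pass 70% of its speed; a pose out of reach is approached as far as the arm can. A call with a gripper value outside its range is refused whole. The fingers move at their own pace and stop on an object; the grip force is fixed at half the most. Time passes only in rows, so rows that repeat a pose let the fingers close. It gives the time, the measured TCP pose, the force, the opening and the grip force at its end, in the units of the state.
- bot.get_obs(): the state, without advancing time (a new reading comes with each control period).
- bot.camera(name): name is "scene" or "side" or "wrist"; returns the picture (480x640x3 uint8, red, green, blue); there is no depth.
- bot.get_calibration(name): a dict with "vfov" (degrees; the focal length in pixels is half the picture's height over the tangent of half this angle, whatever the lens; pixels are square), "cx", "cy" (the principal point, pixels), "origin" and "rotation" of the camera in the world; the wrist camera has in their place "mount" (4x4, takes a point from camera to tool coordinates, whose origin is the TCP and whose axes are the flange's). Camera axes: x right, y up, looking along -z (the intrinsics and any distortion apply to the point x, -y, -z); pixel columns grow to the right and rows downward; lengths in m; the calibration is good to about 2 mm. A picture is of the moment at which its call begins: read the wrist's pose just before it. get_calibration takes no time and is no camera call.
- bot.job_done(): hands the job in; it is judged then, once.
Trained networks look in the newest picture that a camera, given by its name, has taken for a name from the list of things; names that differ only in an ending like _2 or _b are one class to them, and where a whole thing is asked for, a point or a joint stands for the part that bears it (a point fixed in the world has none). Each returns a list of dicts, best first, with "score" (0 to 1); they miss things now and then, are a little off and sometimes report something else, mostly with a low value. They report only what shows in the picture. A call takes as long as a camera call.
- bot.look_for(camera, thing): "extent" ([centre column, centre row, width, height] in pixels, round what is visible of it).
- bot.outline_of(camera, thing): "region" (480x640 bool, what is visible of it) and "extent" ([centre column, centre row, width, height] in pixels, round what is visible of it).
The state is a dict: "clock": time; "joint_pos": joint angles; "joint_vel": joint speeds; "tau": joint torques, N m; "eef_pos": TCP position; "tool_rot": TCP orientation; "ft_force": force on the tool from outside, world axes, zero at the start; "ft_torque": the same for the moment, N m; "grip_width": finger opening in m; "grasp_force": force on a finger pad.
Only numpy, scipy, OpenCV 4.12 (cv2) and the standard library are available. Lean on these libraries where they do the work, as an engineer would, in place of code of your own. Each camera call takes 0.05 s, during which the arm holds its last target. There are 200 camera calls.

### The job

Open the grey spares chest on the packing bench and leave its lid safely propped: lift the lid right up, swing out the prop rod on the lid's right side, and let its foot down onto the sill and along it until it drops fully into the hole, so that the rod carries the lid. Do not force the rod against the sill (25 N is too much), and leave the stock in and around the chest where it is.

Things in the scene. Friction and masses are not known exactly. Their poses are not given: they have to be found in the camera images.
- chest: Open steel chest, 200 (x) by 260 (y) by 110 mm high, fixed to the bench. Origin: centre of its underside; x points from its front (the lid's bar, robot side) to the hinge side, z up. Offsets in all these texts are along the chest's axes: right is -y, forward is -x. The lid is 12 mm thick, about 0.7 kg (varies by a tenth).
- lid (a joint): Lid angle in rad: 0 shut, 1.35 the end stop. The hinge is stiff and damped: above about 1.2 rad the lid stays up when let go; lower down it sinks shut in a second or two unless carried. It rests at about 0.75 rad with the rod's foot in the hole, at about 0.9 rad with the foot standing on the sill beside the hole.
- lid_bar (a point): Middle of the round lifting bar (12 mm thick, 120 mm long, along y), which stands 40 mm off the lid's front edge, 240 mm from the hinge line and 6 mm above the lid's underside plane (the hinge line lies in that plane). The bar can turn between the fingers as the lid swings.
- lid_hinge (a point): Middle of the hinge line, which runs along y at chest x = +100, z = 110.5 mm.
- rod: Prop rod, a round steel bar 10 mm thick, 137 mm from pivot to foot tip. It pivots about y on the lid's right side, 150 mm from the hinge line in the lid's underside plane, at chest y = -145 mm. Origin: the pivot; x points to the foot. It starts along the lid, foot to the hinge, and swings down and forward (up to 2.2 rad). The pivot is stiff (0.07 N m): the rod stays at the angle it is left at.
- rod_pin (a point): Grip point on the rod's cross-pin, a round pin 10 mm thick that stands out 72 mm to the right (-y) of the rod. The point lies on the pin's axis, 58 mm from the rod, 92 mm from the pivot along the rod and 45 mm from the foot tip. The pin can turn between the fingers. Pushing it to slide the foot along the sill under the lid takes 5 to 9 N.
- rod_foot (a point): Tip of the rod's rounded foot (10 mm thick).
- sill: Steel channel on the chest's right side, 190 (x) by 30 (y) mm, topped by a smooth strip. Origin: middle of its top, 90 mm up, at chest x = 0, y = -145 mm. The strip has one hole, 15 mm long in x, 14 mm deep; its centre lies 3 mm behind to 33 mm forward of the origin, no pose tells where. Find it by eye, or by feel: a foot slid along under the lid's weight drops in.
- tin_in: Bystander: short steel tin (60 mm across, 50 mm tall) inside the chest. Origin at the centre of its underside.
- carton_in: Bystander: small cardboard carton (60 x 90 x 40 mm) inside the chest. Origin at the centre of its underside.
- flask_l: Bystander: white plastic bottle (66 mm across, 170 mm tall) on the table to the left of the chest. Origin at the centre of its underside.
- tin_l: Bystander: wide metal tin (90 mm across, 75 mm tall) on the table to the left of the chest. Origin at the centre of its underside.
- flask_r: Bystander: grey plastic bottle (56 mm across, 150 mm tall) on the table to the right of the chest. Origin at the centre of its underside.
- tin_r: Bystander: steel tin (76 mm across, 60 mm tall) on the table to the right of the chest. Origin at the centre of its underside.
- tape: Bystander: cardboard ring of tape (100 mm across, 45 mm tall) lying flat on the table to the right of the chest. Origin at the centre of its underside.

How it is judged:
On the way, in this order (a step that is already met when the one before it is completed fails the run):
1. the lid has been lifted to more than 1.1 rad (value of joint lid above 1.1 rad), for 0.1 s.
2. the rod's foot has dropped into the sill's hole (z of rod_foot in the frame of sill between -0.02 and -0.009 m and x of rod_foot in the frame of sill between -0.05 and 0.03 m), for 0.2 s.
At the end, for the whole second after the job is handed in: The rod's foot stands in the hole, its tip 9 to 20 mm below the sill's top, and bears on it with more than 0.5 N; the lid rests still (under 0.05 rad/s) between 0.6 and 0.9 rad (all of step 2 and value of joint lid between 0.6 and 0.9 rad and contact force between rod and sill above 0.5 N and velocity of joint lid between -0.05 and 0.05 rad/s); the robot touches nothing.
It fails at once if the rod is pressed against the sill with more than 25 N (contact force between rod and sill above 25 N).
It fails at once if stock in or around the chest is moved by more than 30 mm (distance of any of tin_in, carton_in, flask_l, tin_l, flask_r, tin_r, tape from where it was at the start of the episode above 0.03 m).
It also fails if it takes over 61 s, if anything falls off the work surface, if the arm or the gripper's body presses on something with over 40 N, if the wrist force passes 120 N, or if a joint passes its speed limit or range.

## Working session

There is one attempt and no reset: what is moved stays moved. The work goes in short steps, Python scripts to look and compute and a tool call to move; the robot and the scene stay as the last step left them, time stands still between calls to the robot, and variables do not carry over. Pictures are saved under pics/ and viewed, at most 10 in all, crops included, and the job is handed in when it is done.

Besides the shell and the picture viewer there is one more tool, called after "Request:" by a JSON object that holds its "op" and its "data", one argument or row to a line. drive_tool: Moves the arm, as the interface text tells. Its arguments: {"type":"object","properties":{"rows":{"type":"array","items":{"type":"object","properties":{"dx":{"type":"number"},"dy":{"type":"number"},"dz":{"type":"number"},"wx":{"type":"number"},"wy":{"type":"number"},"wz":{"type":"number"},"hand":{"type":"number"}}}}},"required":["rows"]}

```bash
mkdir -p pics; python3 - <<'E'
from workcell import bot
import cv2,numpy as np
o=bot.get_obs();print({k:np.round(v,3).tolist() for k,v in o.items()})
ims=[]
for c in ["scene","side"]:
    im=bot.camera(c);cv2.imwrite(f"pics/{c}0.png",im[:,:,::-1])
    k=bot.get_calibration(c);print(c,{a:np.round(b,4).tolist() if not isinstance(b,str) else b for a,b in k.items()})
    for t in ["chest","lid","lid_bar","rod","rod_pin","rod_foot","sill","lid_hinge","flask_r","tin_r","tape","flask_l"]:
        print(t,[(round(d["score"],2),np.round(d["extent"],1).tolist()) for d in bot.look_for(c,t)[:2]])
print(bot.get_calibration("wrist"))
E
```

```text
{'clock': 0.0, 'joint_pos': [-1.239, 0.241, 0.004, 1.335, -0.0, 1.571], 'joint_vel': [-0.002, 0.0, 0.001, 0.001, 0.0, -0.001], 'tau': [0.001, -37.232, 25.241, 0.017, 0.0, 0.0], 'eef_pos': [0.163, -0.472, 0.212], 'tool_rot': [0.986, 0.165, -0.0, -0.001], 'ft_force': [1.189, -0.417, -0.272], 'ft_torque': [0.023, -0.026, -0.022], 'grasp_force': 0.0, 'grip_width': 0.085}
scene {'vfov': 52.7748, 'cx': 316.3144, 'cy': 239.8146, 'origin': [1.3824, -0.1697, 1.0097], 'rotation': [0.2895, 0.2279, 0.5886, 0.7196]}
chest [(0.89, [338.4, 250.4, 144.3, 99.9])]
lid [(0.69, [340.6, 236.5, 143.7, 74.3])]
lid_bar [(0.71, [339.0, 238.5, 143.3, 65.6])]
rod [(0.62, [283.6, 248.3, 33.8, 36.1])]
rod_pin [(0.77, [286.8, 250.9, 31.7, 36.6])]
rod_foot [(0.59, [285.1, 246.9, 34.6, 40.2])]
sill [(0.7, [298.6, 253.9, 13.5, 61.2])]
lid_hinge [(0.69, [339.0, 237.7, 144.7, 73.6])]
flask_r [(0.9, [459.4, 203.7, 27.8, 51.7]), (0.65, [164.3, 311.8, 28.7, 54.1])]
tin_r [(0.96, [146.8, 282.6, 33.3, 30.1]), (0.69, [281.4, 249.0, 32.6, 36.3])]
tape [(0.73, [484.3, 252.6, 39.4, 38.3]), (0.59, [151.1, 241.8, 44.4, 34.0])]
f
[... 651 characters left out ...]
 (0.83, [231.4, 355.0, 31.8, 66.7])]
tin_r [(0.8, [188.6, 335.3, 40.3, 53.4]), (0.64, [418.7, 194.9, 23.6, 26.3])]
tape [(0.81, [453.8, 215.9, 32.3, 25.1]), (0.42, [364.5, 248.2, 7.7, 15.2])]
flask_l [(0.91, [377.2, 175.6, 14.5, 44.5]), (0.83, [231.4, 355.0, 31.8, 66.7])]
{'vfov': 69.5365033073331, 'cx': 315.8140277927127, 'cy': 244.0782327809549, 'mount': array([[ 1.20775132e-04,  9.53951512e-01,  2.99960827e-01,
         7.61582303e-02],
       [ 9.99999988e-01, -8.65067705e-05, -1.27522872e-04,
         9.26773747e-04],
       [-9.57019940e-05,  2.99960839e-01, -9.53951511e-01,
        -1.60423759e-01],
       [ 0.00000000e+00,  0.00000000e+00,  0.00000000e+00,
         1.00000000e+00]])}
```

```bash
ls pics
```

```text
scene0.png
side0.png
```

```bash
python3 - <<'E'
import cv2
a=cv2.imread("pics/scene0.png")[190:320,250:430];b=cv2.imread("pics/side0.png")[190:340,220:400]
cv2.imwrite("pics/s1.png",cv2.resize(a,(800,578),interpolation=cv2.INTER_CUBIC))
cv2.imwrite("pics/s2.png",cv2.resize(b,(720,600),interpolation=cv2.INTER_CUBIC))
E
```

```text
(no output)
```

View pics/s1.png

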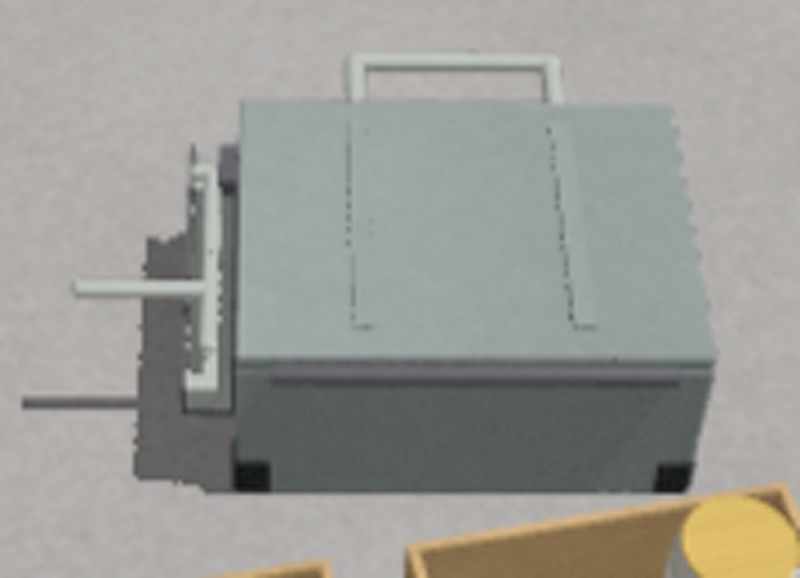

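View pics/s2.png

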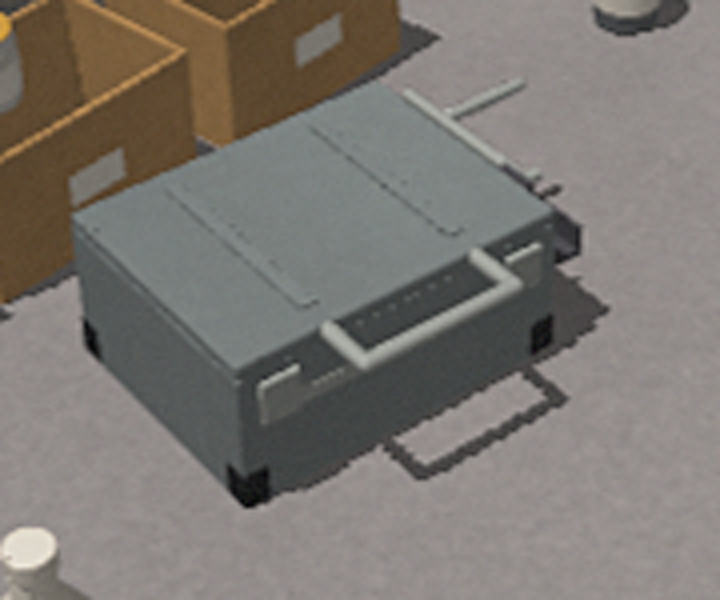

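```bash
cat > h.py <<'E'
import numpy as np
from scipy.spatial.transform import Rotation as R
from scipy.optimize import least_squares
from workcell import bot
def proj(c,P):
    k=bot.get_calibration(c);Q=R.from_quat(k["rotation"]) if np.size(k["rotation"])==4 else R.from_matrix(k["rotation"])
    p=Q.inv().apply(np.atleast_2d(P)-k["origin"]);f=240/np.tan(np.radians(k["vfov"])/2)
    return np.c_[k["cx"]+f*p[:,0]/-p[:,2],k["cy"]-f*p[:,1]/-p[:,2]]
def rodpt(lid,rod,along,off):
    "chest coords: lid angle, rod angle (0 along lid to hinge)"
    pv=np.array([.1-.15*np.cos(lid),-.145,.1105+.15*np.sin(lid)])
    # direction foot: to hinge = (cos,-sin); swings down and forward
    a=lid+rod
    return pv+along*np.array([np.cos(a),0,-np.sin(a)])+[0,-off,0]
def bar(lid): # 240 along, 6 above underside
    return np.array([.1-.24*np.cos(lid)+.006*np.sin(lid),0,.1105+.24*np.sin(lid)+.006*np.cos(lid)])
def W(p,c):
    "chest->world"
    return R.from_euler("z",c[2]).apply(p)+[c[0],c[1],0]
E
python3 - <<'E'
from h import *
sc=[((.1,-.13,.1225),236,358),((.1,.13,.1225),714,360),((-.1,-.13,.1225),240,102),((-.1,.13,.1225),672,106),((.1,-.13,0),234,490),((.1,.13,0),690,492),((-.14,-.06,.1165),350,60),((-.14,.06,.1165),557,62),((.042,-.217,.1105),76,289)]
sd=[((-.1,.13,.1225),240,372),((-.1,-.13,.1225),550,213),((.1,.13,.1225),78,215),((-.1,.13,0),250,503),((-.14,.06,.1165),365,358),((-.14,-.06,.1165),515,285),((.042,-.217,.1105),520,84)]
A=np.array([p[0] for p in sc]);a=np.array([[250+p[1]/4.444,190+p[2]/4.446] for p in sc])
B=np.array([p[0] for p in sd]);b=np.array([[220+p[1]/4,190+p[2]/4] for p in sd])
f=lambda c:np.r_[(proj("scene",W(A,c))-a).ravel(),(proj("side",W(B,c))-b).ravel()]
r=least_squares(f,[.5,-.1,0],loss="soft_l1");print(r.x);print(np.round(f(r.x).reshape(-1,2),1))
c=r.x
for n,p in dict(bar=bar(0),pin=rodpt(0,0,.092,.058),sill=[0,-.145,.09],bar13=bar(1.3)).items():print(n,W(np.array(p),c))
E
```

```text
[ 0.58478861  0.10588959 -0.19797328]
[[-0.7 -0.8]
 [ 0.8 -0.9]
 [-0.6 -1.2]
 [-0.4 -1.6]
 [ 0.2  0.1]
 [-1.2 -0.1]
 [ 0.5 -0.1]
 [-2.2 -0.3]
 [ 0.5 -0.3]
 [-1.4 -1.7]
 [ 1.2 -2.1]
 [-2.6 -1.5]
 [-1.2  0.7]
 [-0.1  0.4]
 [-0.5 -0.6]
 [-0.7 -0.9]]
bar [0.4475232  0.13342516 0.1165    ]
pin [ 0.58604167 -0.10140592  0.1105    ]
sill [ 0.55626963 -0.03627815  0.09      ]
bar13 [0.62555804 0.09771121 0.34335896]
```

```bash
cat >> h.py <<'E'
C=np.array([0.5848,0.1059,-0.198])
def down(tilt=0,roll=0):
    "tool down, y along +/-chest x, camera at chest -y. tilt>0: fingers point to +x chest(rotate about chest y); roll>0: fingers point to chest +y"
    z=np.array([0,0,-1.]);x=np.array([0,-1.,0]);y=np.cross(z,x)
    return R.from_euler("z",C[2])*R.from_euler("y",-tilt)*R.from_euler("x",roll)*R.from_matrix(np.c_[x,y,z])
def rows(ps,T=None):
    "ps: grasp points in chest coords (list), T: target rotation or None"
    o=bot.get_obs();Q=R.from_quat(o["tool_rot"]);out=[]
    for i,p in enumerate(np.atleast_2d(ps)):
        t=Q if T is None else (T[i] if isinstance(T,list) else T)
        w=W(p,C)+t.apply([0,0,.008])
        out.append(np.r_[Q.inv().apply(w-o["eef_pos"])/.05,np.degrees((Q.inv()*t).as_rotvec())/5])
    print(np.round(out,3).tolist());return out
def grasp():
    o=bot.get_obs();Q=R.from_quat(o["tool_rot"])
    return R.from_euler("z",-C[2]).apply(o["eef_pos"]-Q.apply([0,0,.008])-[C[0],C[1],0])
E
python3 - <<'E'
from h import *
b=bar(0);rows([b+[0,0,.13],b],down())
E
```

```text
[[9.332, -9.608, -0.508, 0.0, 0.0, 24.071], [9.332, -9.608, 2.092, 0.0, 0.0, 24.071]]
```

Request:
{"op": "drive_tool", "data": {
  "rows": [
    {"dx":9.33,"dy":-9.61,"dz":-0.51,"wz":24.07,"hand":40},
    {"dx":9.33,"dy":-9.61,"dz":-0.51,"wz":24.07,"hand":40},
    {"dx":9.33,"dy":-9.61,"dz":-0.51,"wz":24.07,"hand":40},
    {"dx":9.33,"dy":-9.61,"dz":-0.51,"wz":24.07,"hand":40},
    {"dx":9.33,"dy":-9.61,"dz":-0.51,"wz":24.07,"hand":40},
    {"dx":9.33,"dy":-9.61,"dz":-0.51,"wz":24.07,"hand":40},
    {"dx":9.33,"dy":-9.61,"dz":-0.51,"wz":24.07,"hand":40},
    {"dx":9.33,"dy":-9.61,"dz":-0.51,"wz":24.07,"hand":40},
    {"dx":9.33,"dy":-9.61,"dz":-0.51,"wz":24.07,"hand":40},
    {"dx":9.33,"dy":-9.61,"dz":-0.51,"wz":24.07,"hand":40},
    {"dx":9.33,"dy":-9.61,"dz":-0.51,"wz":24.07,"hand":40},
    {"dx":9.33,"dy":-9.61,"dz":-0.51,"wz":24.07,"hand":40},
    {"dx":9.33,"dy":-9.61,"dz":-0.51,"wz":24.07,"hand":40},
    {"dx":9.33,"dy":-9.61,"dz":-0.51,"wz":24.07,"hand":40},
    {"dx":9.33,"dy":-9.61,"dz":-0.51,"wz":24.07,"hand":40},
    {"dx":9.33,"dy":-9.61,"dz":-0.51,"wz":24.07,"hand":40},
    {"dx":9.33,"dy":-9.61,"dz":-0.51,"wz":24.07,"hand":40},
    {"dx":9.33,"dy":-9.61,"dz":-0.51,"wz":24.07,"hand":40},
    {"dx":9.33,"dy":-9.61,"dz":-0.51,"wz":24.07,"hand":40},
    {"dx":9.33,"dy":-9.61,"dz":-0.51,"wz":24.07,"hand":40}
  ]
}}

```text
invalid input at $.rows[0]: expected keys dx, dy, dz, wx, wy, wz, hand
```

```bash
python3 - <<'E'
from h import *
import cv2
o=bot.get_obs();print(grasp(),bar(0),o["joint_pos"].round(2) if hasattr(o["joint_pos"],'round') else o["joint_pos"],o["grip_width"],o["clock"])
im=bot.camera("wrist");im=np.ascontiguousarray(im[:,:,::-1])
k=bot.get_calibration("wrist");f=240/np.tan(np.radians(k["vfov"])/2)
Q=R.from_quat(o["tool_rot"])
for p in [(-.14,-.06,.1165),(-.14,.06,.1165),(-.1,-.13,.1225),(-.1,.13,.1225)]:
    t=Q.inv().apply(W(np.array(p),C)-o["eef_pos"]);c=np.linalg.inv(k["mount"])@np.r_[t,1]
    u=(int(k["cx"]-f*c[0]/c[2]),int(k["cy"]+f*c[1]/c[2]));print(p,u);cv2.circle(im,u,4,(0,0,255),1)
cv2.imwrite("pics/w1.png",im)
rows([bar(0)],down())
E
```

```text
[-0.29986706 -0.65033244  0.22110076] [-0.14    0.      0.1165] [-1.24  0.24  0.01  1.34 -0.    1.57] 0.08573710171326211 1.3
(-0.14, -0.06, 0.1165) (-767, -816)
(-0.14, 0.06, 0.1165) (-1234, -1147)
(-0.1, -0.13, 0.1225) (-600, -853)
(-0.1, 0.13, 0.1225) (-1833, -1793)
[[9.332, -9.608, 2.092, -0.0, -0.0, 24.071]]
```

View pics/w1.png

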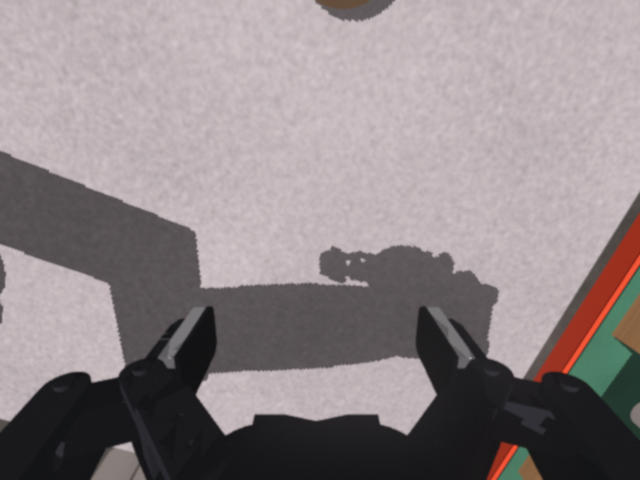

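The picture shows just the bench under the gripper, because the move was refused for missing keys. I'll resend it with every key.

Request:
{"op": "drive_tool", "data": {
  "rows": [
    {"dx":9.33,"dy":-9.61,"dz":-0.51,"wx":0,"wy":0,"wz":24.07,"hand":40},
    {"dx":9.33,"dy":-9.61,"dz":-0.51,"wx":0,"wy":0,"wz":24.07,"hand":40},
    {"dx":9.33,"dy":-9.61,"dz":-0.51,"wx":0,"wy":0,"wz":24.07,"hand":40},
    {"dx":9.33,"dy":-9.61,"dz":-0.51,"wx":0,"wy":0,"wz":24.07,"hand":40},
    {"dx":9.33,"dy":-9.61,"dz":-0.51,"wx":0,"wy":0,"wz":24.07,"hand":40},
    {"dx":9.33,"dy":-9.61,"dz":-0.51,"wx":0,"wy":0,"wz":24.07,"hand":40},
    {"dx":9.33,"dy":-9.61,"dz":-0.51,"wx":0,"wy":0,"wz":24.07,"hand":40},
    {"dx":9.33,"dy":-9.61,"dz":-0.51,"wx":0,"wy":0,"wz":24.07,"hand":40},
    {"dx":9.33,"dy":-9.61,"dz":-0.51,"wx":0,"wy":0,"wz":24.07,"hand":40},
    {"dx":9.33,"dy":-9.61,"dz":-0.51,"wx":0,"wy":0,"wz":24.07,"hand":40},
    {"dx":9.33,"dy":-9.61,"dz":-0.51,"wx":0,"wy":0,"wz":24.07,"hand":40},
    {"dx":9.33,"dy":-9.61,"dz":-0.51,"wx":0,"wy":0,"wz":24.07,"hand":40},
    {"dx":9.33,"dy":-9.61,"dz":-0.51,"wx":0,"wy":0,"wz":24.07,"hand":40},
    {"dx":9.33,"dy":-9.61,"dz":-0.51,"wx":0,"wy":0,"wz":24.07,"hand":40},
    {"dx":9.33,"dy":-9.61,"dz":-0.51,"wx":0,"wy":0,"wz":24.07,"hand":40},
    {"dx":9.33,"dy":-9.61,"dz":-0.51,"wx":0,"wy":0,"wz":24.07,"hand":40},
    {"dx":9.33,"dy":-9.61,"dz":-0.51,"wx":0,"wy":0,"wz":24.07,"hand":40},
    {"dx":9.33,"dy":-9.61,"dz":-0.51,"wx":0,"wy":0,"wz":24.07,"hand":40},
    {"dx":9.33,"dy":-9.61,"dz":-0.51,"wx":0,"wy":0,"wz":24.07,"hand":40},
    {"dx":9.33,"dy":-9.61,"dz":-0.51,"wx":0,"wy":0,"wz":24.07,"hand":40}
  ]
}}

```text
clock: 3.35
eef_pos: [0.0119, -0.007, 0.238]
tool_rot: [-0.637, 0.77, -0.02, 0.008]
ft_force: [0.7, -0.8, 0.1]
grip_width: 0.04
grasp_force: 0.0
```

```bash
cat >> h.py <<'E'
import cv2
def wpix(o,p):
    k=bot.get_calibration("wrist");f=240/np.tan(np.radians(k["vfov"])/2)
    t=R.from_quat(o["tool_rot"]).inv().apply(W(np.array(p),C)-o["eef_pos"]);c=np.linalg.inv(k["mount"])@np.r_[t,1]
    return int(k["cx"]-f*c[0]/c[2]),int(k["cy"]+f*c[1]/c[2])
def wray(o,u,v,z):
    "chest point at height z seen at pixel"
    k=bot.get_calibration("wrist");f=240/np.tan(np.radians(k["vfov"])/2)
    M=np.array(k["mount"]);Q=R.from_quat(o["tool_rot"])
    d=Q.apply(M[:3,:3]@[(u-k["cx"])/f,-(v-k["cy"])/f,-1]);q=Q.apply(M[:3,3])+o["eef_pos"]
    w=q+d*(z-q[2])/d[2];return R.from_euler("z",-C[2]).apply(w-[C[0],C[1],0])
def wpic(name,pts=[]):
    o=bot.get_obs();im=np.ascontiguousarray(bot.camera("wrist")[:,:,::-1])
    cv2.imwrite(f"pics/{name}_raw.png",im)
    for p in pts:
        u=wpix(o,p);print(p,u);cv2.circle(im,u,4,(0,0,255),1)
    cv2.imwrite(f"pics/{name}.png",im);return o
E
python3 - <<'E'
from h import *
o=wpic("w2",[(-.14,-.06,.1165),(-.14,.06,.1165),(-.1,-.13,.1225),(-.1,.13,.1225),(.042,-.217,.1105)])
print(grasp(),bar(0),np.round(o["joint_pos"],2),o["grip_width"],o["clock"])
rows([bar(0)],down())
E
```

```text
(-0.14, -0.06, 0.1165) (-70, 379)
(-0.14, 0.06, 0.1165) (-37, 469)
(-0.1, -0.13, 0.1225) (-140, 320)
(-0.1, 0.13, 0.1225) (-58, 519)
(0.042, -0.217, 0.1105) (-303, 226)
[-0.53957528 -0.22312203  0.24616304] [-0.14    0.      0.1165] [-1.96 -0.87 -0.63  1.81  0.04  2.94] 0.03995375851362478 3.35
[[-4.598, -7.814, 2.865, -0.477, -0.144, -0.144]]
```

View pics/w2.png

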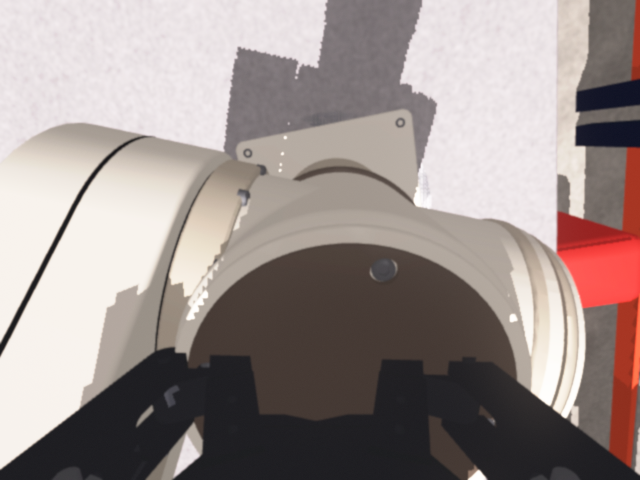

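The wrist took the wrong way round and the arm folded back over its own base; the picture shows only the arm. I'll back out to the start area and turn the wrist the other way.

```bash
python3 - <<'E'
from h import *
o=bot.get_obs();Q=R.from_quat(o["tool_rot"])
T=R.from_quat([.986,.165,0,0])
w=np.array([.163,-.473,.25])
print(Q.inv().apply(w-o["eef_pos"])/.05,np.degrees((Q.inv()*T).as_rotvec())/5)
E
```

```text
[ 8.4869598  -4.90145718  0.07221469] [ -0.13587396  -0.58876681 -24.20820226]
```

Request:
{"op": "drive_tool", "data": {
  "rows": [
    {"dx":8.49,"dy":-4.9,"dz":0.07,"wx":-0.14,"wy":-0.59,"wz":-24.2,"hand":40},
    {"dx":8.49,"dy":-4.9,"dz":0.07,"wx":-0.14,"wy":-0.59,"wz":-24.2,"hand":40},
    {"dx":8.49,"dy":-4.9,"dz":0.07,"wx":-0.14,"wy":-0.59,"wz":-24.2,"hand":40},
    {"dx":8.49,"dy":-4.9,"dz":0.07,"wx":-0.14,"wy":-0.59,"wz":-24.2,"hand":40},
    {"dx":8.49,"dy":-4.9,"dz":0.07,"wx":-0.14,"wy":-0.59,"wz":-24.2,"hand":40},
    {"dx":8.49,"dy":-4.9,"dz":0.07,"wx":-0.14,"wy":-0.59,"wz":-24.2,"hand":40},
    {"dx":8.49,"dy":-4.9,"dz":0.07,"wx":-0.14,"wy":-0.59,"wz":-24.2,"hand":40},
    {"dx":8.49,"dy":-4.9,"dz":0.07,"wx":-0.14,"wy":-0.59,"wz":-24.2,"hand":40},
    {"dx":8.49,"dy":-4.9,"dz":0.07,"wx":-0.14,"wy":-0.59,"wz":-24.2,"hand":40},
    {"dx":8.49,"dy":-4.9,"dz":0.07,"wx":-0.14,"wy":-0.59,"wz":-24.2,"hand":40},
    {"dx":8.49,"dy":-4.9,"dz":0.07,"wx":-0.14,"wy":-0.59,"wz":-24.2,"hand":40},
    {"dx":8.49,"dy":-4.9,"dz":0.07,"wx":-0.14,"wy":-0.59,"wz":-24.2,"hand":40},
    {"dx":8.49,"dy":-4.9,"dz":0.07,"wx":-0.14,"wy":-0.59,"wz":-24.2,"hand":40},
    {"dx":8.49,"dy":-4.9,"dz":0.07,"wx":-0.14,"wy":-0.59,"wz":-24.2,"hand":40},
    {"dx":8.49,"dy":-4.9,"dz":0.07,"wx":-0.14,"wy":-0.59,"wz":-24.2,"hand":40}
  ]
}}

```text
clock: 4.9
eef_pos: [0.1719, -0.4727, 0.2477]
tool_rot: [0.985, 0.175, 0.001, -0.002]
ft_force: [-0.3, -0.5, -0.7]
grip_width: 0.0398
grasp_force: 0.0
```

```bash
python3 - <<'E'
from h import *
o=bot.get_obs();print(np.round(o["joint_pos"],2),o["eef_pos"],o["tool_rot"])
b=bar(0);Q=R.from_quat(o["tool_rot"])
a=2.42
T=R.from_euler("z",a)*R.from_matrix(np.diag([1,-1,-1.]))
rows([b+[0,0,.13]],T)
E
```

```text
[-1.22  0.24  0.09  1.43  0.    1.57] [ 0.1718971  -0.47272413  0.24774562] [ 0.98453967  0.17514569  0.00136668 -0.00193633]
[[9.355, -9.478, 0.248, 0.016, -0.063, -23.696]]
```

Request:
{"op": "drive_tool", "data": {
  "rows": [
    {"dx":9.36,"dy":-9.48,"dz":0.25,"wx":0,"wy":0,"wz":-23.7,"hand":40},
    {"dx":9.36,"dy":-9.48,"dz":0.25,"wx":0,"wy":0,"wz":-23.7,"hand":40},
    {"dx":9.36,"dy":-9.48,"dz":0.25,"wx":0,"wy":0,"wz":-23.7,"hand":40},
    {"dx":9.36,"dy":-9.48,"dz":0.25,"wx":0,"wy":0,"wz":-23.7,"hand":40},
    {"dx":9.36,"dy":-9.48,"dz":0.25,"wx":0,"wy":0,"wz":-23.7,"hand":40},
    {"dx":9.36,"dy":-9.48,"dz":0.25,"wx":0,"wy":0,"wz":-23.7,"hand":40},
    {"dx":9.36,"dy":-9.48,"dz":0.25,"wx":0,"wy":0,"wz":-23.7,"hand":40},
    {"dx":9.36,"dy":-9.48,"dz":0.25,"wx":0,"wy":0,"wz":-23.7,"hand":40},
    {"dx":9.36,"dy":-9.48,"dz":0.25,"wx":0,"wy":0,"wz":-23.7,"hand":40},
    {"dx":9.36,"dy":-9.48,"dz":0.25,"wx":0,"wy":0,"wz":-23.7,"hand":40},
    {"dx":9.36,"dy":-9.48,"dz":0.25,"wx":0,"wy":0,"wz":-23.7,"hand":40},
    {"dx":9.36,"dy":-9.48,"dz":0.25,"wx":0,"wy":0,"wz":-23.7,"hand":40},
    {"dx":9.36,"dy":-9.48,"dz":0.25,"wx":0,"wy":0,"wz":-23.7,"hand":40},
    {"dx":9.36,"dy":-9.48,"dz":0.25,"wx":0,"wy":0,"wz":-23.7,"hand":40}
  ]
}}

```text
clock: 6.3
eef_pos: [0.4503, 0.1382, 0.2377]
tool_rot: [0.35, 0.937, 0.003, 0.0]
ft_force: [-0.4, -1.1, 0.3]
grip_width: 0.04
grasp_force: 0.0
```

```bash
python3 - <<'E'
from h import *
o=bot.get_obs();print(np.round(o["joint_pos"],2),o["eef_pos"],o["tool_rot"])
b=bar(0)
rows([b+[0,0,.13]],down())
E
```

```text
[ 0.3   0.17 -0.02  1.38  0.    1.01] [0.45029976 0.13816534 0.23771219] [3.50468285e-01 9.36571077e-01 2.55417371e-03 2.75832799e-04]
[[-0.02, -0.108, -0.016, 0.05, 0.051, -23.937]]
```

Request:
{"op": "drive_tool", "data": {
  "rows": [
    {"dx":-0.02,"dy":-0.11,"dz":0,"wx":0.05,"wy":0.05,"wz":-23.94,"hand":40},
    {"dx":-0.02,"dy":-0.11,"dz":0,"wx":0.05,"wy":0.05,"wz":-23.94,"hand":40},
    {"dx":-0.02,"dy":-0.11,"dz":0,"wx":0.05,"wy":0.05,"wz":-23.94,"hand":40},
    {"dx":-0.02,"dy":-0.11,"dz":0,"wx":0.05,"wy":0.05,"wz":-23.94,"hand":40},
    {"dx":-0.02,"dy":-0.11,"dz":0,"wx":0.05,"wy":0.05,"wz":-23.94,"hand":40},
    {"dx":-0.02,"dy":-0.11,"dz":0,"wx":0.05,"wy":0.05,"wz":-23.94,"hand":40},
    {"dx":-0.02,"dy":-0.11,"dz":0,"wx":0.05,"wy":0.05,"wz":-23.94,"hand":40},
    {"dx":-0.02,"dy":-0.11,"dz":0,"wx":0.05,"wy":0.05,"wz":-23.94,"hand":40},
    {"dx":-0.02,"dy":-0.11,"dz":0,"wx":0.05,"wy":0.05,"wz":-23.94,"hand":40},
    {"dx":-0.02,"dy":-0.11,"dz":0,"wx":0.05,"wy":0.05,"wz":-23.94,"hand":40},
    {"dx":-0.02,"dy":-0.11,"dz":0,"wx":0.05,"wy":0.05,"wz":-23.94,"hand":40},
    {"dx":-0.02,"dy":-0.11,"dz":0,"wx":0.05,"wy":0.05,"wz":-23.94,"hand":40},
    {"dx":-0.02,"dy":-0.11,"dz":0,"wx":0.05,"wy":0.05,"wz":-23.94,"hand":40},
    {"dx":-0.02,"dy":-0.11,"dz":0,"wx":0.05,"wy":0.05,"wz":-23.94,"hand":40},
    {"dx":-0.02,"dy":-0.11,"dz":0,"wx":0.05,"wy":0.05,"wz":-23.94,"hand":40}
  ]
}}

```text
clock: 7.8
eef_pos: [0.446, 0.129, 0.2382]
tool_rot: [-0.63, 0.777, -0.0, -0.001]
ft_force: [0.4, -0.1, 0.4]
grip_width: 0.0398
grasp_force: 0.0
```

```bash
python3 - <<'E'
from h import *
o=wpic("w3",[(-.14,-.06,.1165),(-.14,.06,.1165),(-.1,-.13,.1225),(.042,-.217,.1105)])
print(grasp(),bar(0),np.round(o["joint_pos"],2),o["grip_width"],o["clock"])
rows([bar(0)],down())
E
```

```text
(-0.14, -0.06, 0.1165) (314, 165)
(-0.14, 0.06, 0.1165) (315, 301)
(-0.1, -0.13, 0.1225) (257, 67)
(0.042, -0.217, 0.1105) (44, -68)
[-0.14063483 -0.00489739  0.24630752] [-0.14    0.      0.1165] [ 0.28  0.16 -0.03  1.38 -0.   -1.08] 0.039756388562794266 7.8
[[-0.102, -0.013, 2.596, 0.006, -0.017, -0.142]]
```

View pics/w3.png

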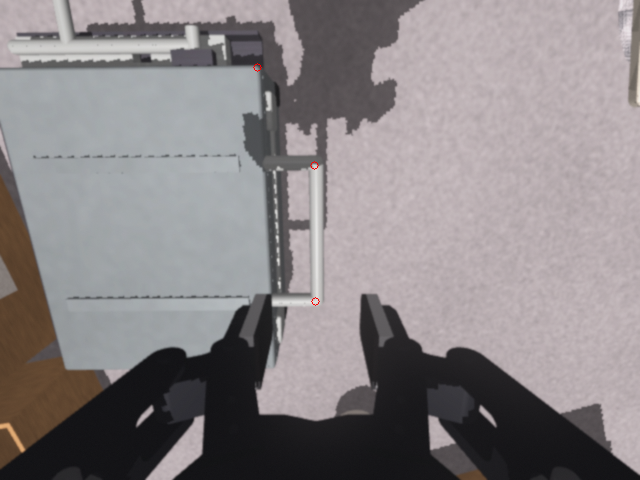

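The model fits: the bar runs (316,165) to (316,301), right where I projected it. Now descending and gripping.

Request:
{"op": "drive_tool", "data": {
  "rows": [
    {"dx":-0.1,"dy":-0.01,"dz":0.8,"wx":0,"wy":0,"wz":-0.14,"hand":32},
    {"dx":-0.1,"dy":-0.01,"dz":1.6,"wx":0,"wy":0,"wz":-0.14,"hand":32},
    {"dx":-0.1,"dy":-0.01,"dz":2.3,"wx":0,"wy":0,"wz":-0.14,"hand":32},
    {"dx":-0.1,"dy":-0.01,"dz":2.6,"wx":0,"wy":0,"wz":-0.14,"hand":32},
    {"dx":-0.1,"dy":-0.01,"dz":2.6,"wx":0,"wy":0,"wz":-0.14,"hand":0},
    {"dx":-0.1,"dy":-0.01,"dz":2.6,"wx":0,"wy":0,"wz":-0.14,"hand":0},
    {"dx":-0.1,"dy":-0.01,"dz":2.6,"wx":0,"wy":0,"wz":-0.14,"hand":0},
    {"dx":-0.1,"dy":-0.01,"dz":2.6,"wx":0,"wy":0,"wz":-0.14,"hand":0}
  ]
}}

```text
clock: 8.65
eef_pos: [0.4488, 0.1322, 0.1104]
tool_rot: [-0.634, 0.773, -0.001, 0.001]
ft_force: [-0.2, 0.0, -0.3]
grip_width: 0.0002
grasp_force: 0.0
```

```bash
python3 - <<'E'
from h import *
o=bot.get_obs();print(grasp(),bar(0),o["ft_force"],o["grip_width"],o["grasp_force"])
g=grasp()-bar(0)
rows([bar(t)+g for t in np.linspace(0,1.3,14)[1:]],down())
E
```

```text
[-0.13859302 -0.00093433  0.11839363] [-0.14    0.      0.1165] [-0.15744718  0.04241974 -0.3403995 ] 0.00016936759987790936 0.0
[[0.0, -0.037, -0.478, -0.033, 0.001, 0.01], [0.0, -0.122, -0.951, -0.033, 0.001, 0.01], [0.0, -0.253, -1.412, -0.033, 0.001, 0.01], [0.0, -0.43, -1.859, -0.033, 0.001, 0.01], [0.0, -0.651, -2.285, -0.033, 0.001, 0.01], [0.001, -0.913, -2.687, -0.033, 0.001, 0.01], [0.001, -1.214, -3.061, -0.033, 0.001, 0.01], [0.001, -1.551, -3.403, -0.033, 0.001, 0.01], [0.001, -1.92, -3.709, -0.033, 0.001, 0.01], [0.002, -2.318, -3.977, -0.033, 0.001, 0.01], [0.002, -2.741, -4.204, -0.033, 0.001, 0.01], [0.002, -3.185, -4.388, -0.033, 0.001, 0.01], [0.003, -3.644, -4.527, -0.033, 0.001, 0.01]]
```

```bash
python3 - <<'E'
from h import *
o=wpic("w4",[(-.14,-.06,.1165),(-.14,.06,.1165),(-.1,-.13,.1225)])
w=cv2.imread("pics/w4.png");s=bot.camera("side")[:,:,::-1][190:340,220:400]
s=cv2.resize(s,(576,480),interpolation=cv2.INTER_CUBIC)
w=w[:,150:374]
cv2.imwrite("pics/j4.png",np.hstack([w,s]))
print(o["grip_width"])
E
```

```text
(-0.14, -0.06, 0.1165) (319, 179)
(-0.14, 0.06, 0.1165) (318, 401)
(-0.1, -0.13, 0.1225) (210, -12)
0.00016936759987790936
```

View pics/j4.png

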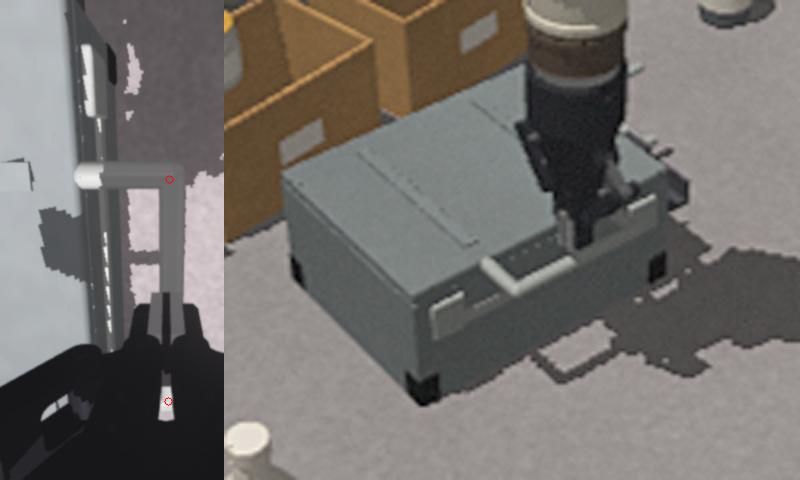

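The side view shows the fingertips ending at about bar height, near (582,250), not below it. I'll check the fingertip geometry.

```bash
python3 - <<'E'
from h import *
o=bot.get_obs();k=bot.get_calibration("wrist");f=240/np.tan(np.radians(k["vfov"])/2)
print(bot.tip_extent,o["grip_width"],o["grasp_force"],o["tau"],o["eef_pos"])
for z in (-.02,-.008,0,.011):
    c=np.linalg.inv(k["mount"])@[0,0,z,1];print(z,k["cx"]-f*c[0]/c[2],k["cy"]+f*c[1]/c[2])
print(proj("side",np.array([np.array(o["eef_pos"])-[0,0,d] for d in (-.01,0,.011)]))-[220,190])
print((proj("side",W(np.array([bar(0),bar(0)+[0,.06,0],bar(0)-[0,.06,0]]),C))-[220,190])*3.2+[224,0])
print((proj("side",np.array([np.array(o["eef_pos"])-[0,0,d] for d in (-.01,0,.011)]))-[220,190])*3.2+[224,0])
E
```

```text
0.011 0.00019796390878458142 0.0 [ 4.06128389e-02 -3.51248002e+01  2.28155655e+01 -1.41555842e-02
 -2.14813488e-03  4.37530500e-03] [0.44836207 0.13200083 0.11006945]
-0.02 315.86767740562044 314.5290998270874
-0.008 315.8611428047288 302.37976011314674
0 315.85725782863705 295.1566878703532
0.011 315.8524342978746 286.18862465954925
[[110.221116    78.5505935 ]
 [110.21955497  81.53712765]
 [110.21785407  84.79123526]]
[[576.33232651 256.13025492]
 [515.72731151 287.59685179]
 [634.38880507 225.98687806]]
[[576.70757121 251.3618992 ]
 [576.7025759  260.91880849]
 [576.69713303 271.33195282]]
```

Request:
{"op": "drive_tool", "data": {
  "rows": [
    {"dx":0,"dy":0,"dz":-0.3,"wx":0,"wy":0,"wz":0,"hand":34},
    {"dx":0,"dy":0,"dz":-0.3,"wx":0,"wy":0,"wz":0,"hand":34},
    {"dx":0,"dy":0,"dz":-0.3,"wx":0,"wy":0,"wz":0,"hand":34},
    {"dx":0,"dy":0.03,"dz":0.1,"wx":0,"wy":0,"wz":0,"hand":34},
    {"dx":0,"dy":0.03,"dz":0.34,"wx":0,"wy":0,"wz":0,"hand":34},
    {"dx":0,"dy":0.03,"dz":0.34,"wx":0,"wy":0,"wz":0,"hand":0},
    {"dx":0,"dy":0.03,"dz":0.34,"wx":0,"wy":0,"wz":0,"hand":0},
    {"dx":0,"dy":0.03,"dz":0.34,"wx":0,"wy":0,"wz":0,"hand":0},
    {"dx":0,"dy":0.03,"dz":0.34,"wx":0,"wy":0,"wz":0,"hand":0}
  ]
}}

```text
clock: 9.65
eef_pos: [0.4459, 0.1315, 0.0919]
tool_rot: [-0.634, 0.773, -0.001, -0.001]
ft_force: [0.6, -2.0, -4.1]
grip_width: 0.0092
grasp_force: 58.5
```

```bash
python3 - <<'E'
from h import *
o=bot.get_obs();print(grasp(),bar(0),o["ft_force"],o["grip_width"],o["grasp_force"])
g=grasp()-bar(0)
rows([bar(t)+g for t in np.linspace(0,1.3,14)[1:]],down())
w=cv2.hconcat([bot.camera("wrist")[200:440,:,::-1],bot.camera("side")[:,:,::-1][190:430,220:380]]);cv2.imwrite("pics/w5.png",w)
E
```

```text
[-0.14117831 -0.0022123   0.09987476] [-0.14    0.      0.1165] [ 0.59838965 -2.00779714 -4.05587905] 0.009229968686858232 58.46167981624603
[[0.001, -0.036, -0.479, 0.001, -0.028, 0.011], [0.002, -0.119, -0.951, 0.001, -0.028, 0.011], [0.003, -0.25, -1.413, 0.001, -0.028, 0.011], [0.005, -0.426, -1.86, 0.001, -0.028, 0.011], [0.006, -0.645, -2.287, 0.001, -0.028, 0.011], [0.007, -0.906, -2.689, 0.001, -0.028, 0.011], [0.008, -1.206, -3.064, 0.001, -0.028, 0.011], [0.01, -1.542, -3.407, 0.001, -0.028, 0.011], [0.011, -1.91, -3.715, 0.001, -0.028, 0.011], [0.012, -2.307, -3.984, 0.001, -0.028, 0.011], [0.013, -2.729, -4.212, 0.001, -0.028, 0.011], [0.014, -3.172, -4.397, 0.001, -0.028, 0.011], [0.014, -3.631, -4.537, 0.001, -0.028, 0.011]]
```

View pics/w5.png

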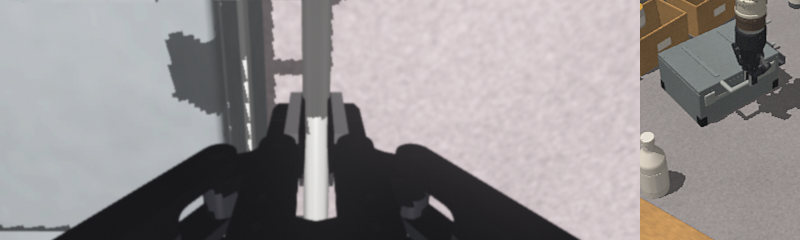

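The bar is well inside the fingers: the white bar shows between the pads at (316,115–215), with 58 N of grip. Lifting along the arc.

Request:
{"op": "drive_tool", "data": {
  "rows": [
    {"dx":0,"dy":-0.01,"dz":-0.24,"wx":0,"wy":0,"wz":0,"hand":0},
    {"dx":0,"dy":-0.04,"dz":-0.48,"wx":0,"wy":0,"wz":0,"hand":0},
    {"dx":0,"dy":-0.07,"dz":-0.71,"wx":0,"wy":0,"wz":0,"hand":0},
    {"dx":0,"dy":-0.12,"dz":-0.95,"wx":0,"wy":0,"wz":0,"hand":0},
    {"dx":0,"dy":-0.18,"dz":-1.18,"wx":0,"wy":0,"wz":0,"hand":0},
    {"dx":0,"dy":-0.25,"dz":-1.41,"wx":0,"wy":0,"wz":0,"hand":0},
    {"dx":0,"dy":-0.34,"dz":-1.64,"wx":0,"wy":0,"wz":0,"hand":0},
    {"dx":0,"dy":-0.43,"dz":-1.86,"wx":0,"wy":0,"wz":0,"hand":0},
    {"dx":0,"dy":-0.53,"dz":-2.08,"wx":0,"wy":0,"wz":0,"hand":0},
    {"dx":0,"dy":-0.65,"dz":-2.29,"wx":0,"wy":0,"wz":0,"hand":0}
  ]
}}

```text
clock: 10.75
eef_pos: [0.4762, 0.1254, 0.2059]
tool_rot: [-0.634, 0.773, 0.001, -0.002]
ft_force: [-1.2, -1.4, -6.9]
grip_width: 0.0091
grasp_force: 58.4
```

```bash
python3 - <<'E'
from h import *
o=bot.get_obs();print(grasp(),bar(.5),o["ft_force"],o["grip_width"],o["grasp_force"],np.round(o["joint_pos"],2))
g=np.array([-.0012,-.002,-.0166])
rows([bar(t)+g for t in np.linspace(.5,1.3,9)[1:]],down())
E
```

```text
[-0.11029956 -0.00223763  0.2138944 ] [-0.10774326  0.          0.23082762] [-1.22349297 -1.36076037 -6.89301469] 0.009082784986647349 58.413240909576416 [ 0.26  0.23 -0.02  1.32 -0.   -1.12]
[[-0.004, -0.287, -0.411, 0.048, -0.034, 0.017], [-0.002, -0.585, -0.787, 0.048, -0.034, 0.017], [-0.001, -0.92, -1.131, 0.048, -0.034, 0.017], [0.001, -1.287, -1.44, 0.048, -0.034, 0.017], [0.002, -1.683, -1.711, 0.048, -0.034, 0.017], [0.004, -2.104, -1.941, 0.048, -0.034, 0.017], [0.005, -2.546, -2.128, 0.048, -0.034, 0.017], [0.006, -3.005, -2.27, 0.048, -0.034, 0.017]]
```

Request:
{"op": "drive_tool", "data": {
  "rows": [
    {"dx":0,"dy":-0.16,"dz":-0.21,"wx":0,"wy":0,"wz":0,"hand":0},
    {"dx":0,"dy":-0.29,"dz":-0.41,"wx":0,"wy":0,"wz":0,"hand":0},
    {"dx":0,"dy":-0.43,"dz":-0.6,"wx":0,"wy":0,"wz":0,"hand":0},
    {"dx":0,"dy":-0.58,"dz":-0.79,"wx":0,"wy":0,"wz":0,"hand":0},
    {"dx":0,"dy":-0.75,"dz":-0.96,"wx":0,"wy":0,"wz":0,"hand":0},
    {"dx":0,"dy":-0.92,"dz":-1.13,"wx":0,"wy":0,"wz":0,"hand":0},
    {"dx":0,"dy":-1.1,"dz":-1.29,"wx":0,"wy":0,"wz":0,"hand":0},
    {"dx":0,"dy":-1.29,"dz":-1.44,"wx":0,"wy":0,"wz":0,"hand":0},
    {"dx":0,"dy":-1.48,"dz":-1.58,"wx":0,"wy":0,"wz":0,"hand":0},
    {"dx":0,"dy":-1.68,"dz":-1.71,"wx":0,"wy":0,"wz":0,"hand":0},
    {"dx":0,"dy":-1.89,"dz":-1.83,"wx":0,"wy":0,"wz":0,"hand":0},
    {"dx":0,"dy":-2.1,"dz":-1.94,"wx":0,"wy":0,"wz":0,"hand":0},
    {"dx":0,"dy":-2.32,"dz":-2.04,"wx":0,"wy":0,"wz":0,"hand":0},
    {"dx":0,"dy":-2.55,"dz":-2.13,"wx":0,"wy":0,"wz":0,"hand":0},
    {"dx":0,"dy":-2.77,"dz":-2.21,"wx":0,"wy":0,"wz":0,"hand":0},
    {"dx":0,"dy":-3.0,"dz":-2.27,"wx":0,"wy":0,"wz":0,"hand":0},
    {"dx":0,"dy":-3.0,"dz":-2.27,"wx":0,"wy":0,"wz":0,"hand":0},
    {"dx":0,"dy":-3.0,"dz":-2.27,"wx":0,"wy":0,"wz":0,"hand":0}
  ]
}}

```text
clock: 12.55
eef_pos: [0.6246, 0.0952, 0.3252]
tool_rot: [-0.634, 0.774, -0.003, 0.001]
ft_force: [-6.0, -4.6, 14.1]
grip_width: 0.0081
grasp_force: 59.8
```

```bash
python3 - <<'E'
from h import *
o=bot.get_obs();print(grasp(),bar(1.3),o["ft_force"],o["grip_width"],o["grasp_force"],np.round(o["joint_pos"],2))
g=np.array(grasp())
print(np.arctan2(g[2]+.0166-.1105,.1-g[0]-.0012)-.025)
# sill view now
o=wpic("w6",[(.095,-.13,.09),(-.095,-.13,.09),(-.095,-.16,.09),(0,-.145,.09)])
im=bot.camera("scene");cv2.imwrite("pics/s6.png",im[:,:,::-1])
print(proj("scene",W(np.array([(.095,-.145,.09),(-.095,-.145,.09),(0,-.145,.09),rodpt(1.3,0,.137,0),rodpt(1.3,0,0,0),rodpt(1.3,0,.092,.072)]),C)))
E
```

```text
[ 0.0411168  -0.00268275  0.33324433] [0.04158163 0.         0.34335896] [-5.96891484 -4.56473533 14.14532488] 0.008085599348507722 59.796876311302185 [ 0.15  0.52  0.71  1.75 -0.   -1.22]
1.309301208379983
(0.095, -0.13, 0.09) (265, 86)
(-0.095, -0.13, 0.09) (447, 86)
(-0.095, -0.16, 0.09) (450, 54)
(0, -0.145, 0.09) (356, 70)
[[296.40906639 276.6719033 ]
 [297.91471936 221.77992085]
 [297.20131992 247.78851021]
 [296.15716891 268.4436819 ]
 [295.4770943  217.92198095]
 [265.04588726 252.44343394]]
```

```bash
python3 - <<'E'
import cv2,numpy as np
w=cv2.imread("pics/w6_raw.png")[0:120,240:480];s=cv2.imread("pics/s6.png")[205:295,260:340]
w=cv2.resize(w,(800,400),interpolation=cv2.INTER_CUBIC)[:330]
s=cv2.resize(cv2.rotate(s,cv2.ROTATE_90_COUNTERCLOCKWISE),None,fx=3.3,fy=3.3,interpolation=cv2.INTER_CUBIC)
c=np.zeros((600,800,3),np.uint8);c[:330]=w;h=min(270,s.shape[0]);c[330:330+h,:s.shape[1]]=s[:h]
cv2.imwrite("pics/j6.png",c)
E
```

```text
(no output)
```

View pics/j6.png

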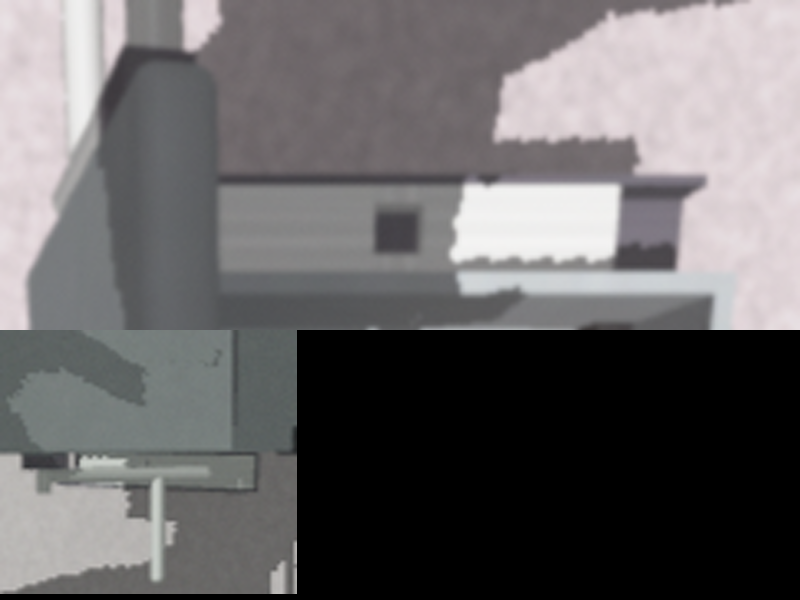

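Request:
{"op": "drive_tool", "data": {
  "rows": [
    {"dx":0,"dy":0,"dz":0,"wx":0,"wy":0,"wz":0,"hand":36},
    {"dx":0,"dy":0,"dz":0,"wx":0,"wy":0,"wz":0,"hand":36},
    {"dx":0,"dy":0,"dz":-0.3,"wx":0,"wy":0,"wz":0,"hand":36},
    {"dx":0,"dy":0,"dz":-0.8,"wx":0,"wy":0,"wz":0,"hand":36},
    {"dx":0,"dy":0,"dz":-1.3,"wx":0,"wy":0,"wz":0,"hand":36}
  ]
}}

```text
clock: 13.15
eef_pos: [0.6248, 0.0973, 0.3852]
tool_rot: [-0.635, 0.773, 0.0, -0.001]
ft_force: [-0.0, -0.0, -0.2]
grip_width: 0.0363
grasp_force: 0.0
```

The hole shows clearly as a dark square at crop (397,230), which is wrist pixel (359,69). That is close to the predicted sill middle at (356,70), so the hole's x is about -3 mm. The lid is up, so next is the pin.

```bash
python3 - <<'E'
from h import *
o={"eef_pos":np.array([0.6246,.0952,.3252]),"tool_rot":[-.634,.774,-.003,.001]}
print("hole",wray(o,359.1,69,.09),"sill end",wray(o,449,70,.09), "edges of hole",wray(o,240+375/3.333,69,.09),wray(o,240+419/3.333,69,.09))
p=rodpt(1.31,0,.092,.060);print(p,grasp(),bot.get_obs()["joint_pos"])
T=down(0,.2)
rows([[p[0],p[1],.385],[p[0],p[1],.28]],T)
E
```

```text
hole [-0.00230478 -0.14655011  0.09      ] sill end [-0.09527589 -0.14551581  0.09      ] edges of hole [ 0.00451116 -0.14655733  0.09      ] [-0.00914399 -0.14654287  0.09      ]
[ 0.0850447  -0.205       0.16653873] [ 0.04087395 -0.00057379  0.39323375] [ 1.54714288e-01  5.90630213e-01  9.85365932e-01  1.96707816e+00
 -4.44801228e-04 -1.22002454e+00]
[[4.058, -0.876, 0.164, 0.017, -2.303, 0.021], [4.056, -0.879, 2.264, 0.017, -2.303, 0.021]]
```

Request:
{"op": "drive_tool", "data": {
  "rows": [
    {"dx":1,"dy":-0.2,"dz":0,"wx":0,"wy":-0.6,"wz":0,"hand":36},
    {"dx":2,"dy":-0.4,"dz":0.1,"wx":0,"wy":-1.2,"wz":0,"hand":36},
    {"dx":3,"dy":-0.6,"dz":0.1,"wx":0,"wy":-1.8,"wz":0,"hand":36},
    {"dx":4.06,"dy":-0.88,"dz":0.16,"wx":0,"wy":-2.3,"wz":0,"hand":36},
    {"dx":4.06,"dy":-0.88,"dz":1.0,"wx":0,"wy":-2.3,"wz":0,"hand":36},
    {"dx":4.06,"dy":-0.88,"dz":1.8,"wx":0,"wy":-2.3,"wz":0,"hand":36},
    {"dx":4.06,"dy":-0.88,"dz":2.26,"wx":0,"wy":-2.3,"wz":0,"hand":36},
    {"dx":4.06,"dy":-0.88,"dz":2.26,"wx":0,"wy":-2.3,"wz":0,"hand":36}
  ]
}}

```text
clock: 13.95
eef_pos: [0.6263, -0.1106, 0.2672]
tool_rot: [-0.631, 0.77, 0.067, 0.074]
ft_force: [-0.7, 0.5, -0.5]
grip_width: 0.0354
grasp_force: 0.0
```

```bash
python3 - <<'E'
from h import *
o=wpic("w7",[rodpt(1.31,0,.092,.072),rodpt(1.31,0,.092,.0),rodpt(1.31,0,.137,0),rodpt(1.31,0,0,0),(-.0023,-.145,.09)])
print(grasp(),o["ft_force"],o["clock"])
rows([rodpt(1.31,0,.092,.060)-[0,0,.012]],down(0,.2))
E
```

```text
[ 0.0850447  -0.217       0.16653873] (312, 198)
[ 0.0850447  -0.145       0.16653873] (312, 278)
[ 0.09664795 -0.145       0.1230604 ] (300, 252)
[ 0.0613225  -0.145       0.25542774] (350, 359)
(-0.0023, -0.145, 0.09) (396, 236)
[ 0.08459203 -0.20538963  0.27824454] [-0.73814921  0.53675667 -0.48997779] 13.95
[[0.485, -0.021, 2.426, 0.054, 0.003, 0.007]]
```

View pics/w7.png

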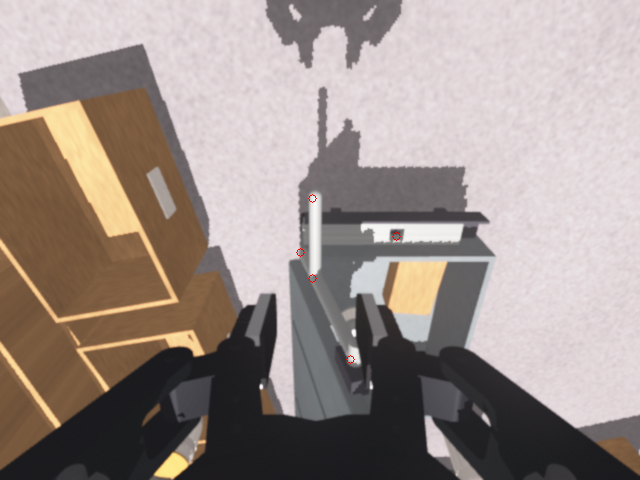

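The projected pin matches the picture (tip seen at (314,196), predicted (312,198)). The hole is at (396,235), also as predicted. Descending onto the pin.

Request:
{"op": "drive_tool", "data": {
  "rows": [
    {"dx":0.16,"dy":0,"dz":0.8,"wx":0,"wy":0,"wz":0,"hand":32},
    {"dx":0.32,"dy":0,"dz":1.6,"wx":0,"wy":0,"wz":0,"hand":32},
    {"dx":0.44,"dy":0,"dz":2.2,"wx":0,"wy":0,"wz":0,"hand":32},
    {"dx":0.48,"dy":0,"dz":2.43,"wx":0,"wy":0,"wz":0,"hand":32},
    {"dx":0.48,"dy":0,"dz":2.43,"wx":0,"wy":0,"wz":0,"hand":32},
    {"dx":0.48,"dy":0,"dz":2.43,"wx":0,"wy":0,"wz":0,"hand":0},
    {"dx":0.48,"dy":0,"dz":2.43,"wx":0,"wy":0,"wz":0,"hand":0},
    {"dx":0.48,"dy":0,"dz":2.43,"wx":0,"wy":0,"wz":0,"hand":0},
    {"dx":0.48,"dy":0,"dz":2.43,"wx":0,"wy":0,"wz":0,"hand":0}
  ]
}}

```text
clock: 14.9
eef_pos: [0.6276, -0.11, 0.1518]
tool_rot: [-0.631, 0.769, 0.063, 0.077]
ft_force: [-7.2, 0.9, 5.5]
grip_width: 0.0022
grasp_force: 55.5
```

```bash
python3 - <<'E'
from h import *
o=bot.get_obs();print(grasp(),rodpt(1.31,0,.092,.06),o["ft_force"],o["grip_width"],o["grasp_force"],o["clock"])
E
```

```text
[ 0.0844274  -0.20489539  0.1596318 ] [ 0.0850447  -0.205       0.16653873] [-7.15913667  0.85143645  5.46997617] 0.0022324637739087622 55.53096950054169 14.9
```

Only the tips are catching the top of the pin, at a width of 2 mm. I'll open, go deeper and grip again.

Request:
{"op": "drive_tool", "data": {
  "rows": [
    {"dx":0,"dy":0,"dz":0,"wx":0,"wy":0,"wz":0,"hand":32},
    {"dx":0,"dy":0,"dz":0,"wx":0,"wy":0,"wz":0,"hand":32},
    {"dx":0,"dy":0,"dz":0,"wx":0,"wy":0,"wz":0,"hand":32},
    {"dx":0.03,"dy":-0.02,"dz":0.26,"wx":0,"wy":0,"wz":0,"hand":32},
    {"dx":0.03,"dy":-0.02,"dz":0.26,"wx":0,"wy":0,"wz":0,"hand":0},
    {"dx":0.03,"dy":-0.02,"dz":0.26,"wx":0,"wy":0,"wz":0,"hand":0},
    {"dx":0.03,"dy":-0.02,"dz":0.26,"wx":0,"wy":0,"wz":0,"hand":0},
    {"dx":0.03,"dy":-0.02,"dz":0.26,"wx":0,"wy":0,"wz":0,"hand":0}
  ]
}}

```text
clock: 15.7
eef_pos: [0.6277, -0.1092, 0.1337]
tool_rot: [-0.631, 0.769, 0.065, 0.075]
ft_force: [-5.2, 1.3, -4.1]
grip_width: 0.0079
grasp_force: 58.4
```

```bash
python3 - <<'E'
from h import *
o=wpic("w8",[rodpt(1.31,0,.092,.072),rodpt(1.31,0,.092,.0),rodpt(1.31,0,0,0)])
print(grasp(),rodpt(1.31,0,.092,.06),o["ft_force"],o["grip_width"],o["grasp_force"],o["clock"],o["eef_pos"])
E
```

```text
[ 0.0850447  -0.217       0.16653873] (314, 315)
[ 0.0850447  -0.145       0.16653873] (314, 425)
[ 0.0613225  -0.145       0.25542774] (399, 721)
[ 0.08444811 -0.20400392  0.14160101] [ 0.0850447  -0.205       0.16653873] [-5.24474598  1.2696023  -4.05763971] 0.00790526168550637 58.36901128292084 15.7 [ 0.62771363 -0.10917483  0.13374634]
```

Gripped at a width of 7.9 mm. Next I work out the swing path to hover above the hole.

```bash
cat >> h.py <<'E'
from scipy.optimize import fsolve
OFF=np.array([.0006,0,.0245])   # pin - nominal grasp
HX=-.0023
def cfg(fx,fz,g=(.9,.74)):
    return fsolve(lambda s:rodpt(s[0],s[1],.137,0)[[0,2]]-[fx,fz],g)
def state():
    "lid, rod, foot from the pin held at the grasp"
    p=grasp()+OFF
    s=fsolve(lambda s:rodpt(s[0],s[1],.092,0)[[0,2]]-p[[0,2]],(1.0,.6))
    return s,rodpt(s[0],s[1],.137,0)
def moves(cs):
    y=grasp()[1]
    r=rows([[*(rodpt(l,a,.092,0)-OFF)[[0]],y,(rodpt(l,a,.092,0)-OFF)[2]] for l,a in cs],down(0,.2))
    print([np.round(rodpt(l,a,.137,0)[[0,2]],3).tolist() for l,a in cs])
E
python3 - <<'E'
from h import *
h=cfg(HX,.097);print(h,cfg(HX,.09),cfg(HX,.076))
L=[(1.31,r) for r in np.linspace(0,.6,9)[1:]]+[(1.31+(h[0]-1.31)*t,.6+(h[1]-.6)*t) for t in np.linspace(0,1,9)[1:]]
moves(L)
E
```

```text
[0.95654005 0.73018999] [0.88715233 0.73883005] [0.75049235 0.76624132]
[[0.004, 0.134, 0.022, 0.064, -0.007, 0.004], [0.008, 0.27, 0.043, 0.064, -0.007, 0.004], [0.01, 0.407, 0.054, 0.064, -0.007, 0.004], [0.01, 0.545, 0.054, 0.064, -0.007, 0.004], [0.008, 0.683, 0.044, 0.064, -0.007, 0.004], [0.004, 0.82, 0.025, 0.064, -0.007, 0.004], [-0.003, 0.954, -0.005, 0.064, -0.007, 0.004], [-0.011, 1.086, -0.044, 0.064, -0.007, 0.004], [-0.0, 1.164, 0.008, 0.064, -0.007, 0.004], [0.011, 1.241, 0.065, 0.064, -0.007, 0.004], [0.023, 1.314, 0.126, 0.064, -0.007, 0.004], [0.036, 1.385, 0.191, 0.064, -0.007, 0.004], [0.05, 1.453, 0.26, 0.064, -0.007, 0.004], [0.065, 1.519, 0.332, 0.064, -0.007, 0.004], [0.08, 1.581, 0.408, 0.064, -0.007, 0.004], [0.096, 1.639, 0.488, 0.064, -0.007, 0.004]]
[[0.087, 0.121], [0.076, 0.119], [0.066, 0.119], [0.056, 0.119], [0.046, 0.119], [0.036, 0.121], [0.026, 0.123], [0.016, 0.126], [0.013, 0.123], [0.01, 0.12], [0.008, 0.116], [0.006, 0.113], [0.003, 0.109], [0.001, 0.105], [-0.001, 0.101], [-0.002, 0.097]]
```

Request:
{"op": "drive_tool", "data": {
  "rows": [
    {"dx":0,"dy":0.13,"dz":0.02,"wx":0,"wy":0,"wz":0,"hand":0},
    {"dx":0.01,"dy":0.27,"dz":0.04,"wx":0,"wy":0,"wz":0,"hand":0},
    {"dx":0.01,"dy":0.41,"dz":0.05,"wx":0,"wy":0,"wz":0,"hand":0},
    {"dx":0.01,"dy":0.55,"dz":0.05,"wx":0,"wy":0,"wz":0,"hand":0},
    {"dx":0.01,"dy":0.68,"dz":0.04,"wx":0,"wy":0,"wz":0,"hand":0},
    {"dx":0,"dy":0.82,"dz":0.02,"wx":0,"wy":0,"wz":0,"hand":0},
    {"dx":0,"dy":0.95,"dz":0,"wx":0,"wy":0,"wz":0,"hand":0},
    {"dx":-0.01,"dy":1.09,"dz":-0.04,"wx":0,"wy":0,"wz":0,"hand":0},
    {"dx":-0.01,"dy":1.09,"dz":-0.04,"wx":0,"wy":0,"wz":0,"hand":0}
  ]
}}

```text
clock: 16.65
eef_pos: [0.5757, -0.0987, 0.139]
tool_rot: [-0.631, 0.769, 0.063, 0.077]
ft_force: [-2.3, 1.7, -9.6]
grip_width: 0.0078
grasp_force: 58.7
```

```bash
python3 - <<'E'
from h import *
o=bot.get_obs();print(grasp(),state(),o["ft_force"],o["ft_torque"],o["grip_width"],o["grasp_force"],o["clock"])
h=cfg(HX,.100)
L=[(1.31+(h[0]-1.31)*t,.6+(h[1]-.6)*t) for t in np.linspace(0,1,9)[1:]]
moves(L)
E
```

```text
[ 0.03133836 -0.20394883  0.14686727] (array([1.34467108, 0.60971513]), array([ 0.01509703, -0.145     ,  0.12963755])) [-2.25538809  1.66465696 -9.62216373] [-0.26067916  0.57323636  0.07943711] 0.007774732491476613 58.671183586120605 16.65
[[0.02, 0.099, 0.1, -0.009, -0.004, 0.017], [0.03, 0.171, 0.151, -0.009, -0.004, 0.017], [0.041, 0.241, 0.205, -0.009, -0.004, 0.017], [0.053, 0.309, 0.263, -0.009, -0.004, 0.017], [0.065, 0.375, 0.323, -0.009, -0.004, 0.017], [0.078, 0.438, 0.388, -0.009, -0.004, 0.017], [0.091, 0.499, 0.455, -0.009, -0.004, 0.017], [0.106, 0.557, 0.525, -0.009, -0.004, 0.017]]
[[0.013, 0.123], [0.011, 0.121], [0.008, 0.117], [0.006, 0.114], [0.004, 0.111], [0.001, 0.107], [-0.0, 0.104], [-0.002, 0.1]]
```

Request:
{"op": "drive_tool", "data": {
  "rows": [
    {"dx":0.02,"dy":0.1,"dz":0.1,"wx":0,"wy":0,"wz":0,"hand":0},
    {"dx":0.03,"dy":0.17,"dz":0.15,"wx":0,"wy":0,"wz":0,"hand":0},
    {"dx":0.04,"dy":0.24,"dz":0.2,"wx":0,"wy":0,"wz":0,"hand":0},
    {"dx":0.05,"dy":0.31,"dz":0.26,"wx":0,"wy":0,"wz":0,"hand":0},
    {"dx":0.07,"dy":0.37,"dz":0.32,"wx":0,"wy":0,"wz":0,"hand":0},
    {"dx":0.08,"dy":0.44,"dz":0.39,"wx":0,"wy":0,"wz":0,"hand":0},
    {"dx":0.09,"dy":0.5,"dz":0.45,"wx":0,"wy":0,"wz":0,"hand":0},
    {"dx":0.1,"dy":0.56,"dz":0.52,"wx":0,"wy":0,"wz":0,"hand":0},
    {"dx":0.1,"dy":0.56,"dz":0.52,"wx":0,"wy":0,"wz":0,"hand":0}
  ]
}}

```text
clock: 17.55
eef_pos: [0.5483, -0.0931, 0.1106]
tool_rot: [-0.631, 0.769, 0.063, 0.077]
ft_force: [-0.3, 0.6, -1.3]
grip_width: 0.0076
grasp_force: 60.5
```

```bash
python3 - <<'E'
from h import *
o=bot.get_obs();print(grasp(),state(),o["ft_force"],o["grip_width"],o["grasp_force"],o["clock"])
for c in ["scene","side"]:cv2.imwrite(f"pics/{c}9.png",bot.camera(c)[:,:,::-1])
wpic("w9")
s=state()[0]
for c in ["scene","side"]:
    print(c,np.round(proj(c,W(np.array([rodpt(*s,.137,0),rodpt(*s,0,0),rodpt(*s,.092,.072),(HX,-.145,.09),bar(s[0])]),C)),1).tolist())
moves([cfg(HX,z) for z in (.098,.096,.094,.092,.09,.088,.086)])
E
```

```text
[ 0.00335777 -0.20392372  0.11847125] (array([0.97048269, 0.72352774]), array([-0.00157285, -0.145     ,  0.0983124 ])) [-0.27017504  0.62846351 -1.2682983 ] 0.007599538126127137 60.54665923118591 17.55
scene [[297.2, 245.2], [296.1, 210.9], [267.8, 234.5], [297.2, 247.1], [359.5, 172.6]]
side [[339.7, 229.3], [336.4, 186.2], [358.1, 206.7], [339.8, 231.8], [302.3, 186.4]]
[[0.001, 0.012, 0.003, 0.023, -0.009, 0.011], [0.008, 0.028, 0.041, 0.023, -0.009, 0.011], [0.016, 0.044, 0.078, 0.023, -0.009, 0.011], [0.023, 0.059, 0.116, 0.023, -0.009, 0.011], [0.031, 0.074, 0.155, 0.023, -0.009, 0.011], [0.039, 0.089, 0.193, 0.023, -0.009, 0.011], [0.047, 0.104, 0.232, 0.023, -0.009, 0.011]]
[[-0.002, 0.098], [-0.002, 0.096], [-0.002, 0.094], [-0.002, 0.092], [-0.002, 0.09], [-0.002, 0.088], [-0.002, 0.086]]
```

Request:
{"op": "drive_tool", "data": {
  "rows": [
    {"dx":0.01,"dy":0.03,"dz":0.04,"wx":0,"wy":0,"wz":0,"hand":0},
    {"dx":0.02,"dy":0.04,"dz":0.08,"wx":0,"wy":0,"wz":0,"hand":0},
    {"dx":0.02,"dy":0.06,"dz":0.12,"wx":0,"wy":0,"wz":0,"hand":0},
    {"dx":0.02,"dy":0.06,"dz":0.12,"wx":0,"wy":0,"wz":0,"hand":0}
  ]
}}

```text
clock: 18.1
eef_pos: [0.5455, -0.0926, 0.1044]
tool_rot: [-0.631, 0.769, 0.063, 0.076]
ft_force: [-1.4, -0.5, -0.0]
grip_width: 0.0075
grasp_force: 60.7
```

```bash
python3 - <<'E'
from h import *
o=bot.get_obs();print(grasp(),state(),o["ft_force"],o["grip_width"],o["grasp_force"],o["clock"])
moves([cfg(HX,z) for z in (.09,.088,.086,.084,.082,.08)])
E
```

```text
[ 0.00053875 -0.2038854   0.11228772] (array([0.90613482, 0.7336547 ]), array([-0.00196348, -0.145     ,  0.09189478])) [-1.36564369 -0.47407593 -0.03709177] 0.007527343911265581 60.74303984642029 18.1
[[0.007, 0.019, 0.036, 0.014, -0.014, 0.012], [0.015, 0.034, 0.075, 0.014, -0.014, 0.012], [0.023, 0.048, 0.114, 0.014, -0.014, 0.012], [0.03, 0.063, 0.153, 0.014, -0.014, 0.012], [0.038, 0.077, 0.192, 0.014, -0.014, 0.012], [0.046, 0.09, 0.231, 0.014, -0.014, 0.012]]
[[-0.002, 0.09], [-0.002, 0.088], [-0.002, 0.086], [-0.002, 0.084], [-0.002, 0.082], [-0.002, 0.08]]
```

Request:
{"op": "drive_tool", "data": {
  "rows": [
    {"dx":0.01,"dy":0.02,"dz":0.04,"wx":0,"wy":0,"wz":0,"hand":0},
    {"dx":0.01,"dy":0.03,"dz":0.075,"wx":0,"wy":0,"wz":0,"hand":0},
    {"dx":0.01,"dy":0.03,"dz":0.075,"wx":0,"wy":0,"wz":0,"hand":0}
  ]
}}

```text
clock: 18.4
eef_pos: [0.5441, -0.0922, 0.1008]
tool_rot: [-0.631, 0.769, 0.063, 0.076]
ft_force: [-3.5, -1.4, 0.1]
grip_width: 0.008
grasp_force: 60.9
```

```bash
python3 - <<'E'
from h import *
o=bot.get_obs();print(grasp(),state(),o["ft_force"],o["grip_width"],o["grasp_force"],o["clock"])
moves([cfg(HX,z) for z in (.088,.086,.084,.082,.08,.078)])
E
```

```text
[-0.00092207 -0.2038377   0.10863582] (array([0.86917082, 0.73971145]), array([-0.00203553, -0.145     ,  0.08816845])) [-3.52370654 -1.4489629   0.09123191] 0.008016612277647864 60.882500410079956 18.4
[[0.0, 0.005, 0.003, 0.012, -0.018, 0.01], [0.008, 0.019, 0.042, 0.012, -0.018, 0.01], [0.016, 0.034, 0.081, 0.012, -0.018, 0.01], [0.024, 0.048, 0.12, 0.012, -0.018, 0.01], [0.032, 0.061, 0.16, 0.012, -0.018, 0.01], [0.04, 0.075, 0.2, 0.012, -0.018, 0.01]]
[[-0.002, 0.088], [-0.002, 0.086], [-0.002, 0.084], [-0.002, 0.082], [-0.002, 0.08], [-0.002, 0.078]]
```

Request:
{"op": "drive_tool", "data": {
  "rows": [
    {"dx":0.01,"dy":0.02,"dz":0.04,"wx":0,"wy":0,"wz":0,"hand":0},
    {"dx":0.01,"dy":0.02,"dz":0.04,"wx":0,"wy":0,"wz":0,"hand":0}
  ]
}}

```text
clock: 18.6
eef_pos: [0.5432, -0.092, 0.0988]
tool_rot: [-0.631, 0.769, 0.063, 0.076]
ft_force: [-2.9, -1.4, 1.5]
grip_width: 0.0074
grasp_force: 60.9
```

```bash
python3 - <<'E'
from h import *
o=bot.get_obs();print(grasp(),state(),o["ft_force"],o["grip_width"],o["grasp_force"],o["clock"])
moves([cfg(HX,z) for z in (.084,.082,.08,.078)])
E
```

```text
[-0.00189248 -0.20383304  0.10660849] (array([0.84889773, 0.74549701]), array([-0.00235431, -0.145     ,  0.08612101])) [-2.8843473  -1.38285048  1.46778543] 0.007447148755210744 60.91792702674866 18.6
[[0.008, 0.014, 0.041, 0.012, -0.014, 0.011], [0.016, 0.028, 0.081, 0.012, -0.014, 0.011], [0.024, 0.042, 0.12, 0.012, -0.014, 0.011], [0.032, 0.055, 0.16, 0.012, -0.014, 0.011]]
[[-0.002, 0.084], [-0.002, 0.082], [-0.002, 0.08], [-0.002, 0.078]]
```

Request:
{"op": "drive_tool", "data": {
  "rows": [
    {"dx":0,"dy":0,"dz":0,"wx":0,"wy":0,"wz":0,"hand":22},
    {"dx":0,"dy":0,"dz":0,"wx":0,"wy":0,"wz":0,"hand":22},
    {"dx":0,"dy":0,"dz":0,"wx":0,"wy":0,"wz":0,"hand":22},
    {"dx":0,"dy":0,"dz":0,"wx":0,"wy":0,"wz":0,"hand":22},
    {"dx":0,"dy":0,"dz":0,"wx":0,"wy":0,"wz":0,"hand":22}
  ]
}}

```text
clock: 19.1
eef_pos: [0.544, -0.0917, 0.0991]
tool_rot: [-0.631, 0.769, 0.063, 0.077]
ft_force: [0.1, -0.5, -0.4]
grip_width: 0.0219
grasp_force: 0.0
```

```bash
python3 - <<'E'
from h import *
o=bot.get_obs();print(grasp(),o["ft_force"],o["grip_width"],o["clock"])
a=bot.camera("scene")[:,:,::-1];b=bot.camera("side")[:,:,::-1];wpic("wA");w=cv2.imread("pics/wA_raw.png")
cv2.imwrite("pics/sceneA.png",a);cv2.imwrite("pics/sideA.png",b)
for l,x,z in [(.887,HX,.09),(.75,HX,.076)]:
    s=cfg(x,z)
    P=W(np.array([bar(s[0])+[0,-.06,0],bar(s[0])+[0,.06,0],rodpt(*s,0,0),rodpt(*s,.137,0),rodpt(*s,.092,.072)]),C)
    print(np.round(s,3),"scene",np.round(proj("scene",P)).tolist(),"side",np.round(proj("side",P)).tolist())
    print("wrist pin",wpix(o,rodpt(*s,.092,.072)),wpix(o,rodpt(*s,.092,.03)))
A=cv2.resize(a[150:270,250:390],(400,343),interpolation=cv2.INTER_CUBIC)
B=cv2.resize(b[150:270,260:400],(400,343),interpolation=cv2.INTER_CUBIC)
D=cv2.resize(w[137:480,:],(800,429))[:257]
cv2.imwrite("pics/jA.png",np.vstack([np.hstack([A,B]),D]))
E
```

```text
[-0.00117005 -0.20332823  0.10696006] [ 0.05833609 -0.53689262 -0.35799506] 0.021915711655684993 19.1
[0.887 0.739] scene [[333.0, 172.0], [384.0, 172.0], [296.0, 210.0], [297.0, 247.0], [268.0, 236.0]] side [[326.0, 185.0], [286.0, 202.0], [339.0, 190.0], [340.0, 232.0], [359.0, 210.0]]
wrist pin (312, 319) (312, 390)
[0.75  0.766] scene [[332.0, 173.0], [382.0, 173.0], [296.0, 210.0], [297.0, 251.0], [269.0, 238.0]] side [[332.0, 197.0], [292.0, 214.0], [342.0, 197.0], [340.0, 236.0], [360.0, 214.0]]
wrist pin (324, 297) (322, 365)
```

View pics/jA.png

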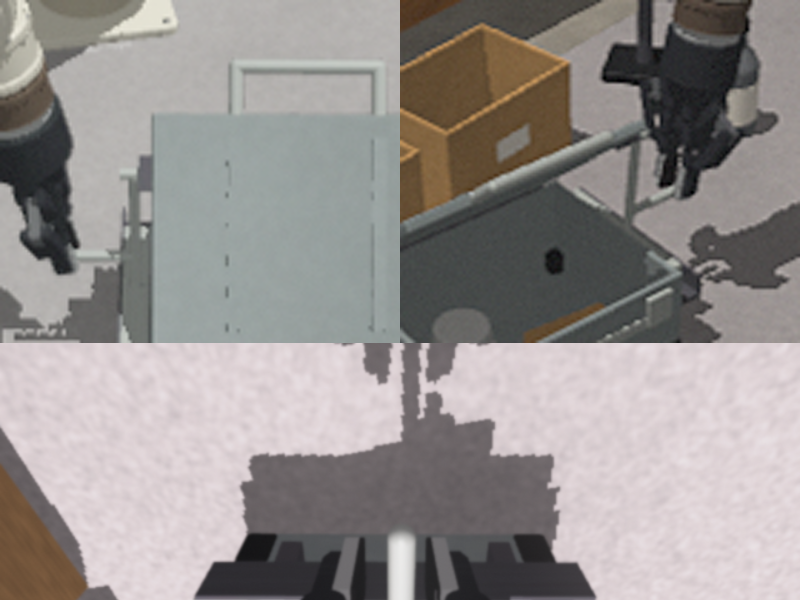

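The pin tip is at wrist pixel (321,291); in the hole I'd expect (324,297), standing on the sill (312,319). In the scene view the pin sits at row 240, where seated predicts about 238. So the foot has dropped in; withdrawing along the fingers.

Request:
{"op": "drive_tool", "data": {
  "rows": [
    {"dx":0,"dy":0,"dz":0,"wx":0,"wy":0,"wz":0,"hand":36},
    {"dx":0,"dy":0,"dz":0,"wx":0,"wy":0,"wz":0,"hand":36},
    {"dx":0,"dy":0,"dz":-0.3,"wx":0,"wy":0,"wz":0,"hand":36},
    {"dx":0,"dy":0,"dz":-0.7,"wx":0,"wy":0,"wz":0,"hand":36},
    {"dx":0.3,"dy":0,"dz":-1.2,"wx":0,"wy":0,"wz":0,"hand":36},
    {"dx":0.8,"dy":0,"dz":-1.8,"wx":0,"wy":0,"wz":0,"hand":36},
    {"dx":1.2,"dy":0,"dz":-2.4,"wx":0,"wy":0,"wz":0,"hand":36},
    {"dx":1.2,"dy":0,"dz":-2.4,"wx":0,"wy":0,"wz":0,"hand":36}
  ]
}}

```text
clock: 20.05
eef_pos: [0.5293, -0.1764, 0.2087]
tool_rot: [-0.63, 0.77, 0.059, 0.079]
ft_force: [0.7, -0.5, -0.5]
grip_width: 0.0361
grasp_force: 0.0
```

```bash
python3 - <<'E'
from h import *
o=bot.get_obs();print(grasp(),o["ft_force"],o["grip_width"],o["clock"])
wpic("wB")
for n,(x,z) in dict(stand=(HX,.09),hole=(HX,.076)).items():
    s=cfg(x,z);print(n,[wpix(o,rodpt(*s,.092,d)) for d in (.072,.02)],[wpix(o,p) for p in (rodpt(*s,.137,0),rodpt(*s,0,0))])
    P=W(np.array([rodpt(*s,.092,.072),rodpt(*s,.092,.02)]),C)
    for c in ("scene","side"):print(c,np.round(proj(c,P),1).tolist())
for c in ("wrist","scene","side"):
    if c!="wrist":bot.camera(c)
    for d in bot.outline_of(c,"rod_pin")[:1]:
        m=d["region"];e=d["extent"];print(c,d["score"],np.round(e,1))
        if c=="wrist":
            v,u=np.nonzero(m);i=v<v.min()+6;print("tip",u[i].mean(),v.min());
        else:
            v,u=np.nonzero(m);
            i=(u<u.min()+6) if c=="scene" else (u>u.max()-6);print("tip",u[i].mean(),v[i].mean(),u.min(),u.max())
E
```

```text
[ 0.00105889 -0.28930199  0.21654439] [ 0.67303354 -0.49083114 -0.46334731] 0.03607495285218472 20.05
stand [(317, 310), (317, 357)] [(320, 337), (309, 485)]
scene [[268.1, 235.6], [288.9, 235.7]]
side [[358.8, 209.5], [344.9, 216.0]]
hole [(323, 299), (323, 345)] [(320, 327), (331, 463)]
scene [[268.5, 238.1], [289.1, 238.1]]
side [[359.8, 214.3], [345.9, 220.8]]
wrist 0.64 [325.4 356.5  23.6 134.6]
tip 322.21153846153845 291
scene 0.84 [285.6 231.3  32.3  37.8]
tip 269.74074074074076 238.92592592592592 267 299
side 0.58 [349.6 214.2  19.7  30. ]
tip 356.5263157894737 215.73684210526315 339 359
```

All three cameras agree with the seated position: the scene camera has the pin at row 238.9, against 238.1 predicted (235.6 if standing on the sill). The gripper is clear, so I'm handing in.

```bash
python3 -c "
from workcell import bot
print(bot.job_done())"
```

```text
the job is handed in; nothing more can be done
None
```

I lifted the lid to about 1.3 rad and put the prop rod's foot into the sill hole, and handed the job in at about 20 s. All three cameras placed the rod pin where a seated foot would put it, and the arm was clear. The judge gave no verdict, and I did not check the stock's positions at the end.

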